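# Touch off a dispensing cartridge and hover it over the sensor housing

## Robot

A 6-joint arm with a two-finger parallel gripper is mounted at the origin on the work surface. World frame = base frame: x ahead of the robot, y to its left, z up, the work surface at z = 0. Lengths are in m, angles in degrees, forces in N, time in s.
With the tool pointing down it reaches from about 0.425 to 0.95 m from the base axis. Payload 3.5 kg.
Tool frame: the origin (TCP) lies on the centre line of the jaws, within the pads' length; the fingertips stand 11 mm ahead of it and the grasp point (between the pads) lies 8 mm behind it (r.finger_overhang is the distance from the TCP to the fingertips, in m); z points along the fingers, y is the line along which they close (so a half turn about z gives the same grasp; the last joint's range is limited). The gripper opens to 85 mm and grips with 20 to 120 N. Pads are 22 mm wide; open, the fingers measure 114 mm over their backs; the gripper's body (76 mm by 85 mm) begins 54 mm behind the grasp point. The pads swing forward as they close: fully open they stand 13 mm farther back than shut.
Start: joints at [65.661, 16.404, 90.338, -0, 73.258, -8.594], TCP at [0.183, 0.65, 0.242] pointing down, gripper open.
Joint ranges: [-158.93, 158.93], [-51.34, 127.21], [12.03, 142.37], [-87.48, 267.48], [13.55, 161.25], [-162.69, 162.69]. Speed limits (degrees/s): [159.86, 159.86, 180, 180, 180, 180].

## Interface

Orientations are given as [roll, pitch, yaw] about the fixed x, y, z axes, in that order (R = Rz(yaw) Ry(pitch) Rx(roll)).
In Python, from cell import r gives the robot as it stands. Calls block until the motion is done:
- r.move_ptp(position, orientation): joint-space move of the TCP to a pose.
- r.move_l(position, rate=0.15, orientation=None, stop_force=None): straight line of the TCP; orientation=None keeps the orientation; rate is the mean speed in m/s. With stop_force (N) it stops when the force on the tool has changed by that much, and returns True; else False.
- r.movej(angles): joint-space move.
- r.grip(opening, newtons=None): opening from 0.0 (shut) to 1.0 (fully open); newtons is the grip in N (None keeps the last); returns when the fingers have stopped.
- r.hold(seconds).
- r.ik(position, orientation): joint angles nearest the present ones, or None.
- r.state(): the state.
- r.get_image(name): name is "scene" or "top"; returns a dict with "frame" (420x560x3 uint8, blue, green, red), "z_map" (420x560 float32, m along the optical axis (not along the pixel's ray), 0 where there is no reading), "fovy" (degrees; the focal length in pixels is half the picture's height over the tangent of half this angle, whatever the lens; pixels are square), "cx", "cy" (the principal point, pixels), "cam_to_world" (4x4, takes a point from camera to world coordinates). Camera axes: x right, y up, looking along -z (the intrinsics and any distortion apply to the point x, -y, -z); pixel columns grow to the right and rows downward; lengths in m; the calibration is good to about 2 mm. A picture is of the moment at which its call begins.
A pose or a line that the arm cannot do raises r.MotionError and nothing moves.
- r.hand_in(): hands the job in; it is judged then, once.
Trained networks look in the newest picture that a camera, given by its name, has taken for a name from the list of things; names that differ only in an ending like _2 or _b are one class to them, and where a whole thing is asked for, a point or a joint stands for the part that bears it (a point fixed in the world has none). Each returns a list of dicts, best first, with "conf" (0 to 1); they miss things now and then, are a little off and sometimes report something else, mostly with a low value. They report only what shows in the picture. A call takes as long as a camera call. They do not tell look-alikes from the thing itself.
- r.find_in(camera, label): "position" ([x, y, z] in m, in the coordinates of the camera as it stood for that picture, good to about 4 mm: the middle of the surface that is visible of it).
- r.masks_of(camera, label): "pixels" (420x560 bool, what is visible of it).
The state is a dict: "clock": time; "joint_pos": joint angles; "joint_vel": joint speeds; "joint_torque": joint torques, N m; "tcp_pos": TCP position; "orientation": TCP orientation; "ft_force": force on the tool from outside, world axes, zero at the start; "wrist_torque": the same for the moment, N m; "gripper_width": opening from 0.0 (shut) to 1.0 (fully open); "gripper_force": force on a finger pad.
Only numpy, scipy, OpenCV 4.12 (cv2) and the standard library are available. Lean on these libraries where they do the work, as an engineer would, in place of code of your own. Each camera call takes 0.05 s, during which the arm holds its last target. There are 200 camera calls.

## Task

Take the wider of the two white dispensing cartridges from the rack by its upper barrel and, keeping it upright, press its nozzle down on the sprung steel pad of the touch-off sensor until the pad is fully depressed, and keep it down for a moment. Then carry it over the steel guard fence, without touching the fence or the carrier plate, to the only round black housing, and finish still holding the cartridge there, upright and still, with the nozzle centred above the open top and hovering about 10 mm above the rim, not touching. Do not move the housings or anything else standing around.

Things in the scene. Friction and masses are not known exactly. Their poses are not given: they have to be found in the camera images.
- cartridge: wider white cartridge, hanging upright in either rack hole, tip 15 mm above the table; about 160 g, 134 mm tall. Origin: centre of the nozzle tip (lower end); z up its axis. Nozzle 0-30 mm (8 mm wide at the tip, 11 at 22 mm up), lower barrel 30 mm in diameter to 70 mm, grey collar 46 mm wide at 70-76 mm, upper barrel 30 mm in diameter at 76-126 mm (grip here), cap 26 mm wide to 134 mm
- thin_cartridge: the other cartridge, the same but with barrels 18 mm in diameter (leave it); its top stands 149 mm above the table; origin at the nozzle tip, z up its axis
- rack: fixed aluminium rack, top plate 90 x 190 x 12 mm with its top 85 mm above the table, on two end cheeks and a 110 x 210 mm foot; two through holes 36 mm in diameter at y = -50 and +50 mm, the cartridges' collars rest on the top. Origin: centre of its underside, z up. To take a cartridge out, lift it straight up by more than 70 mm
- pad_top (a point): centre of the top face of the sensor's round steel pad, 38 mm in diameter, level, 37 mm above the table when free. The point moves down with the pad
- sensor_base: touch-off sensor: fixed grey box 80 x 80 x 22 mm with a dark ring 48 mm wide, 25 mm high, around the sprung pad in its middle; origin: centre of its underside, z up
- pad (a joint): how far the sprung pad is pressed down, in m: 0 free, 0.008 fully depressed (hard stop). The spring needs about 3 N to start and 8 N at full depth
- carrier: fixed aluminium plate 200 (x) x 280 (y) x 12 mm lying on the table; origin: centre of its underside, z up. A steel guard fence 4 mm thick stands along its whole -y and -x edges, with square posts 14 mm wide at its corner and two ends, whose tops, 78 mm above the table, are the highest. The other two sides are open
- round_housing: loose open black plastic housing, round, 40 mm outside diameter, 26 mm high, 3 mm wall, about 60 g; one of three housings standing in a row on the carrier (any of the three places). Origin: centre of its underside, z up
- round_rim (a point): centre of the round housing's open top, level with its rim (38 mm above the table)
- square_housing_a: loose open black housing, square 38 x 38 mm, 26 mm high, on the carrier (leave it); origin: centre of its underside
- square_housing_b: a second one, the same
- spool: loose standing spool, 56 mm in diameter, 48 mm high (leave it); origin: centre of its underside
- flux_bottle: loose standing white bottle, 46 mm in diameter, 110 mm high (leave it); origin: centre of its underside
- driver: loose screwdriver lying on the table, 170 mm long (leave it)
Not all that is in view belongs to the job. What is shaped like the cartridge but pink or red is not meant.

How it is judged (in metres and radians):
On the way:
1. the cartridge, held upright, presses the pad fully down (value of joint pad above 0.0068 m and contact force between cartridge and sensor_base above 2 N and contact force between cartridge and the fingers above 1 N and angle between cartridge's own z axis and vertical below 0.2 rad and horizontal distance between cartridge and pad_top below 0.019 m), for 0.2 s.
At the end, for the whole second after the job is handed in: The cartridge is still gripped by the fingers, still (under 20 mm/s) and upright (within 0.12 rad), its nozzle tip within 7 mm of the round housing's centre line and 3 to 18 mm above its rim, touching neither housing nor carrier; the housing stands upright and the pad has sprung back (contact force between cartridge and the fingers above 1 N and horizontal distance between cartridge and round_rim below 0.007 m and z of cartridge in the frame of round_rim between 0.003 and 0.018 m and angle between cartridge's own z axis and vertical below 0.12 rad and linear speed of cartridge below 0.02 m/s and contact force between cartridge and round_housing below 0.05 N and contact force between cartridge and carrier below 0.05 N and angle between round_housing's own z axis and vertical below 0.05 rad and value of joint pad below 0.001 m); the arm keeps its last pose, push and grip.
It fails at once if the cartridge touches the guard fence or carrier plate (contact force between cartridge and carrier above 0.5 N).
It fails at once if the robot touches the guard fence or carrier plate (contact force between any of the arm, the fingers and carrier above 0.5 N).
It fails at once if the cartridge is tipped over (angle between cartridge's own z axis and vertical above 0.5 rad).
It fails at once if the round housing is shifted more than 8 mm (distance of round_housing from where it was at the start of the episode above 0.008 m).
It fails at once if another housing, cartridge or bystander is shifted more than 15 mm (distance of any of square_housing_a, square_housing_b, thin_cartridge, spool, flux_bottle, driver from where it was at the start of the episode above 0.015 m).
It also fails if it takes over 43 s, if anything falls off the work surface, if the arm or the gripper's body presses on something with over 40 N, if the wrist force passes 120 N, or if a joint passes its speed limit or range.

## Working session

There is one attempt and no reset: what is moved stays moved. The work goes in short steps, each a Python script; the robot and the scene stay as the last script left them, time stands still between calls to the robot, and variables do not carry over. Pictures are saved under pics/ and viewed, at most 10 in all, crops included, and the job is handed in when it is done.

```bash
ls; mkdir -p pics; cat > h.py <<'E'
import numpy as np, cv2
from cell import r
def cloud(im):
    z=im["z_map"]; h,w=z.shape; f=h/2/np.tan(np.radians(im["fovy"])/2)
    v,u=np.mgrid[:h,:w]
    P=np.stack([(u-im["cx"])/f*z,-(v-im["cy"])/f*z,-z,np.ones_like(z)],-1)@im["cam_to_world"].T
    P=P[...,:3]; P[z<=0]=np.nan; return P
def w(im,p): return (im["cam_to_world"]@np.r_[p,1])[:3]
E
cat > a.py <<'E'
from h import *
np.set_printoptions(precision=4,suppress=True)
for c in ("scene","top"):
    im=r.get_image(c); cv2.imwrite(f"pics/{c}0.png",im["frame"]); P=cloud(im)
    np.save(f"{c}0.npy",P)
    print(c,{k:im[k] for k in im if k not in("frame","z_map")})
    for l in "cartridge thin_cartridge rack pad_top sensor_base carrier round_housing square_housing_a spool flux_bottle driver".split():
        for m in r.masks_of(c,l):
            if m["conf"]<.2: continue
            q=P[m["pixels"]]; q=q[~np.isnan(q[:,0])]; v,u=np.where(m["pixels"])
            if len(q)<5: print(l,m["conf"],"few");continue
            print(l,round(m["conf"],2),"px",int(u.mean()),int(v.mean()),len(u),"med",np.median(q,0),"lo",np.percentile(q,2,0),"hi",np.percentile(q,98,0))
print(r.state())
E
python3 a.py
```

```text
pics
scene {'fovy': 46.11564281284639, 'cx': 275.9549366603872, 'cy': 218.46027671631896, 'cam_to_world': array([[-0.81  , -0.5055,  0.2973,  0.8724],
       [ 0.5863, -0.6871,  0.4291,  0.4492],
       [-0.0127,  0.5219,  0.8529,  1.0316],
       [ 0.    ,  0.    ,  0.    ,  1.    ]])}
cartridge 0.78 px 181 108 460 med [ 0.5449 -0.4406  0.0833] lo [ 0.5202 -0.4917  0.    ] hi [ 0.5608 -0.4291  0.1357]
cartridge 0.73 px 215 125 388 med [ 0.5188 -0.3125  0.1143] lo [ 0.4666 -0.4574  0.0034] hi [ 0.5345 -0.3004  0.1507]
cartridge 0.72 px 159 125 460 med [ 0.6205 -0.4204  0.0889] lo [ 0.5981 -0.4516  0.0146] hi [ 0.6376 -0.4108  0.1359]
cartridge 0.67 px 270 111 443 med [ 0.3653 -0.2934  0.0867] lo [ 0.3384 -0.3294  0.0005] hi [ 0.3793 -0.2818  0.1357]
cartridge 0.61 px 214 93 422 med [ 0.4484 -0.4335  0.0871] lo [ 0.4095 -0.4807  0.0006] hi [ 0.4633 -0.4221  0.1364]
thin_cartridge 0.68 px 246 147 299 med [ 0.4905 -0.2192  0.0938] lo [ 0.468  -0.243   0.0869] hi [ 0.5062 -0.204   0.1495]
rack 0.85 px 234 157 3327 med [ 0.5154 -0.25    0.0754] lo [ 0.4359 -0.3532  0.0008] hi [ 0.5672 -0.
[... 4044 characters left out ...]
-0.0433  0.0746] lo [ 0.6781 -0.0643  0.0097] hi [ 0.7101 -0.0231  0.1128]
driver 0.7 px 400 150 383 med [ 0.6946 -0.3527  0.0227] lo [ 0.5983 -0.3671  0.0017] hi [ 0.7432 -0.3388  0.0298]
{'clock': 1.2, 'joint_pos': array([65.6605, 16.4046, 90.3382, -0.0028, 73.2586, -8.5936]), 'joint_vel': array([-0.0554, -0.0274,  0.0308, -0.0182,  0.0793,  0.0598]), 'joint_torque': array([  0.0003, -40.5977, -29.2935,  -0.0001,   0.0007,   0.    ]), 'tcp_pos': array([0.1831, 0.6497, 0.2423]), 'orientation': array([-179.9982,    0.0024,  164.2549]), 'ft_force': array([-0.4875, -0.878 ,  0.3157]), 'wrist_torque': array([-0.0108,  0.0238,  0.0179]), 'gripper_force': 0.0, 'gripper_width': 1.0048526527402102}
```

View pics/scene0.png

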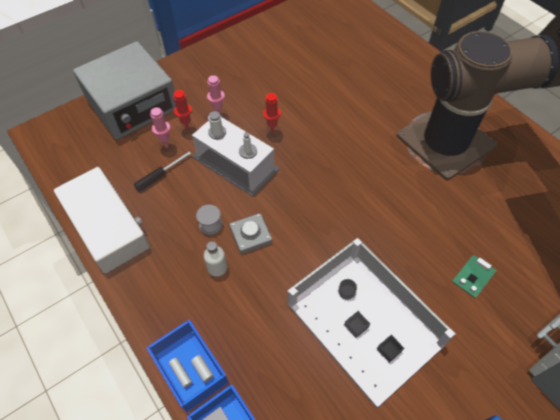

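View pics/top0.png

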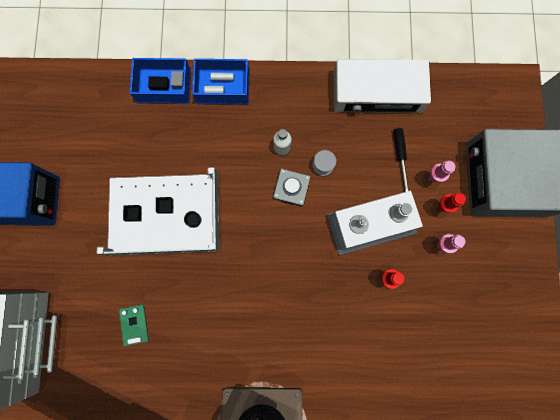

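```bash
cat > b.py <<'E'
from h import *
from scipy.optimize import least_squares
np.set_printoptions(precision=4,suppress=True)
def circ(q,n):
    c,_=cv2.minEnclosingCircle(q[:,:2].astype(np.float32)*1000)[:2]
    print("  ",n,len(q),"med",np.median(q,0),"minmaxmid",(np.percentile(q,2,0)+np.percentile(q,98,0))/2,"ext",np.percentile(q,98,0)-np.percentile(q,2,0),"encl",np.array(c)/1000,_/1000)
for c in ("scene","top"):
    P=np.load(c+"0.npy").reshape(-1,3); P=P[~np.isnan(P[:,0])]
    def sel(x,y,rad,z0,z1): 
        d=np.hypot(P[:,0]-x,P[:,1]-y); return P[(d<rad)&(P[:,2]>z0)&(P[:,2]<z1)]
    print(c)
    circ(sel(.518,-.316,.035,.143,.156),"cap")
    circ(sel(.490,-.222,.035,.143,.156),"thincap")
    circ(sel(.59,-.067,.035,.034,.043),"pad")
    circ(sel(.50,.18,.035,.033,.045),"rim")
    circ(sel(.69,-.04,.04,.1,.116),"bottle")
    circ(sel(.65,-.145,.04,.04,.06),"spool")
    q=P[(P[:,0]>.38)&(P[:,0]<.65)&(P[:,1]>.08)&(P[:,1]<.42)&(P[:,2]>.045)&(P[:,2]<.085)]
    circ(q,"fence"); 
E
python3 b.py
```

```text
scene
   cap 85 med [ 0.5157 -0.3189  0.1484] minmaxmid [ 0.5152 -0.3196  0.1474] ext [0.0244 0.0244 0.0082] encl [ 0.516  -0.3207] 0.014513250350952148
   thincap 33 med [ 0.487  -0.2243  0.1479] minmaxmid [ 0.4861 -0.2243  0.1475] ext [0.0143 0.0134 0.0086] encl [ 0.4864 -0.2236] 0.00859940242767334
   pad 167 med [ 0.5909 -0.0675  0.0372] minmaxmid [ 0.5913 -0.0674  0.0373] ext [0.0337 0.0336 0.0059] encl [ 0.592  -0.0679] 0.019504364013671876
   rim 100 med [0.5036 0.1844 0.0369] minmaxmid [0.5033 0.1817 0.037 ] ext [0.0376 0.037  0.0079] encl [0.5038 0.1827] 0.020473581314086914
   bottle 92 med [ 0.7031 -0.0398  0.11  ] minmaxmid [ 0.7027 -0.0413  0.1072] ext [0.0193 0.0204 0.0122] encl [ 0.7031 -0.0416] 0.011636744499206543
   spool 394 med [ 0.6534 -0.1495  0.048 ] minmaxmid [ 0.6533 -0.15    0.048 ] ext [0.051  0.0512 0.0082] encl [ 0.6534 -0.1507] 0.028997491836547852
   fence 1672 med [0.4252 0.1932 0.0663] minmaxmid [0.5185 0.2542 0.0625] ext [0.2074 0.2718 0.0334] encl [0.5179 0.2593] 0.17130467224121093
top
   cap 110 med [ 0.5117 -0.3222  0.1494] minmaxmid [ 0.512  -0.
[... 262 characters left out ...]
.0696  0.0374] minmaxmid [ 0.5888 -0.0693  0.0377] ext [0.034  0.0348 0.0068] encl [ 0.5894 -0.0689] 0.019130281448364258
   rim 66 med [0.5006 0.1813 0.0377] minmaxmid [0.5017 0.1801 0.0386] ext [0.0382 0.038  0.008 ] encl [0.5015 0.1798] 0.020083534240722657
   bottle 74 med [ 0.6987 -0.0427  0.1104] minmaxmid [ 0.7002 -0.0427  0.1078] ext [0.0209 0.0194 0.0129] encl [ 0.7002 -0.0439] 0.011218707084655761
   spool 374 med [ 0.6506 -0.1523  0.0487] minmaxmid [ 0.6514 -0.1521  0.0489] ext [0.0507 0.0505 0.0079] encl [ 0.6517 -0.1522] 0.02823707389831543
   fence 713 med [0.4253 0.1348 0.0742] minmaxmid [0.5147 0.2509 0.0633] ext [0.2071 0.2739 0.0343] encl [0.5166 0.2575] 0.17192027282714845
```

The scene view shows the wide white cartridge at px (215,125), the thin one at (246,147), the pad at (250,230) and the round housing at (347,288). In the top view they are at (400,212), (358,223), (291,185) and (192,219). The pink and red pieces are decoys, and the fence runs along the -y and -x sides. The two cameras agree to within about 4 mm, so I'm using the average and going for the grasp.

```bash
cat > c.py <<'E'
from h import *
np.set_printoptions(precision=4,suppress=True)
O=[180,0,106.3]; x,y=.5135,-.3205
r.move_ptp([x,y,.235],O); print(r.state()["clock"])
r.move_l([x,y,.111],rate=.12)
r.grip(0.0,60); s=r.state(); print(s["clock"],s["gripper_width"],s["gripper_force"],s["tcp_pos"],s["ft_force"])
r.move_l([x,y,.111+.10],rate=.12); s=r.state(); print(s["clock"],s["gripper_width"],s["gripper_force"],s["ft_force"])
for c in ("scene","top"):
    im=r.get_image(c); cv2.imwrite(f"pics/{c}1.png",im["frame"]); np.save(f"{c}1.npy",cloud(im))
s=cv2.imread("pics/scene1.png")[30:230,130:330]; t=cv2.imread("pics/top1.png")[120:320,300:500]
cv2.imwrite("pics/m1.png",cv2.resize(np.hstack([s,t]),(800,400)))
E
python3 c.py
```

```text
4.7667
6.5083 0.33407030252704845 59.1223669052124 [ 0.5137 -0.3207  0.1115] [-0.2736 -0.5897  1.9612]
7.4917 0.33540226543643686 59.147273898124695 [-0.5222 -0.6875 -1.7783]
```

View pics/m1.png

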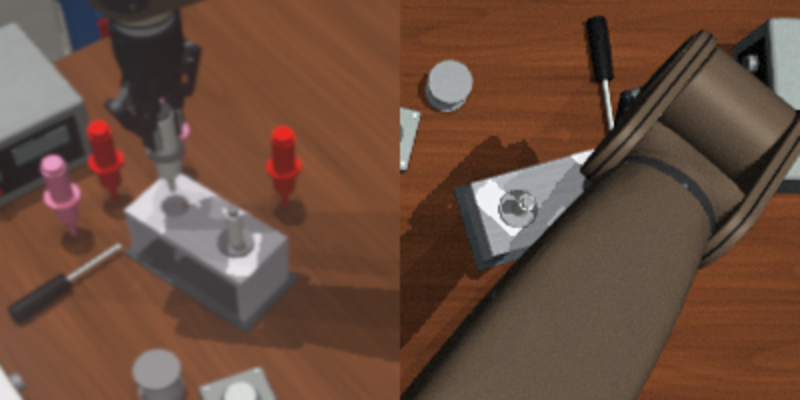

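The cartridge hangs upright in the fingers just above the rack, at about crop px (168,150), and the rest of the scene is undisturbed. Next is the pad.

```bash
cat > d.py <<'E'
from h import *
np.set_printoptions(precision=4,suppress=True)
def st(n):
    s=r.state(); print(n,s["clock"],s["gripper_width"],s["gripper_force"],s["tcp_pos"],s["ft_force"])
x,y=.5905,-.0685
r.move_l([.5135,-.3205,.23],rate=.1)
r.move_l([x,y,.23],rate=.15)
r.move_l([x,y,.142],rate=.1); st("above")
print(r.move_l([x,y,.117],rate=.015,stop_force=16)); st("press")
r.hold(.5); st("held")
im=r.get_image("scene"); cv2.imwrite("pics/s2.png",cv2.resize(im["frame"][130:290,160:360],(800,640))[:600])
r.move_l([x,y,.24],rate=.1); st("up")
E
python3 d.py
```

```text
above 10.875 0.3385957603104126 59.17132616043091 [ 0.5911 -0.0687  0.1429] [-0.6678 -0.5408 -1.2029]
True
press 12.0417 0.3388232368259704 59.63698983192444 [ 0.5909 -0.0687  0.1257] [-1.3326  1.0215  7.2962]
held 12.5417 0.33839088038938164 59.636351466178894 [ 0.5909 -0.0687  0.1258] [-1.8869  0.2832  6.1043]
up 13.9 0.33459555636921984 59.175649881362915 [ 0.59   -0.0684  0.2389] [-0.2175  0.1344 -0.4935]
```

View pics/s2.png

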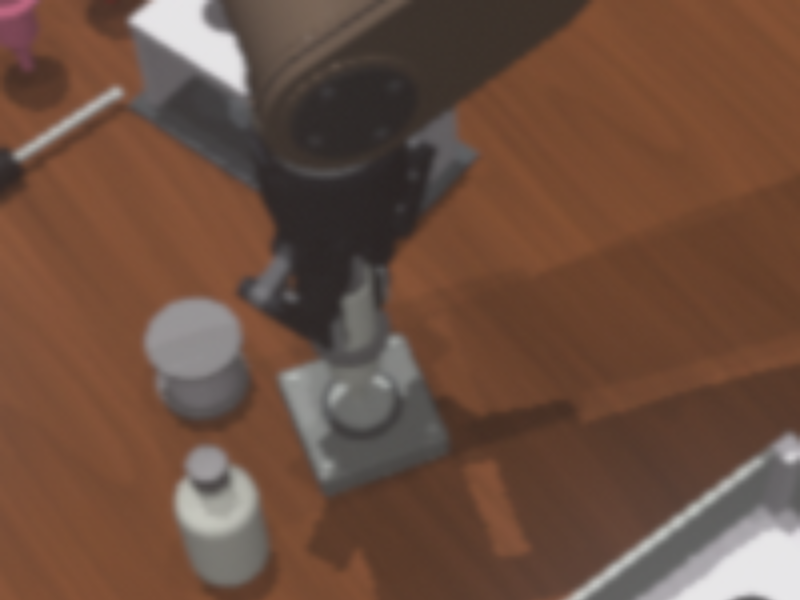

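The picture shows the nozzle on the pad at about crop px (362,400), inside the dark ring. The trip at 16 N means it reached the hard stop, but the force settled at about 7.5 N, which is marginal. I have time to spare, so I'll press again and push slightly past the stop.

```bash
cat > e.py <<'E'
from h import *
from d0 import st
x,y=.5905,-.0685
r.move_l([x,y,.142],rate=.12); st("above")
print(r.move_l([x,y,.1240],rate=.015,stop_force=40)); st("press")
for i in range(4): r.hold(.15); st("held")
r.move_l([x,y,.142],rate=.04)
r.move_l([x,y,.24],rate=.12); st("up")
x,y=.5025,.181
r.move_l([x,y,.24],rate=.12); st("over")
r.move_l([x,y,.170],rate=.08); st("high")
r.hold(.4)
for c in ("scene","top"):
    im=r.get_image(c); cv2.imwrite(f"pics/{c}3.png",im["frame"]); np.save(f"{c}3.npy",cloud(im))
s=cv2.imread("pics/scene3.png")[190:350,260:460]; t=cv2.imread("pics/top3.png")[140:300,90:290]
cv2.imwrite("pics/m3.png",cv2.resize(np.vstack([s[:150],t])if 0 else np.hstack([s,t]),(800,320),interpolation=cv2.INTER_CUBIC))
E
cat > d0.py <<'E'
from h import *
np.set_printoptions(precision=4,suppress=True)
def st(n):
    s=r.state(); print(n,round(s["clock"],2),round(s["gripper_width"],3),round(s["gripper_force"],1),s["tcp_pos"],s["ft_force"],s["orientation"])
E
python3 e.py
```

```text
above 14.87 0.337 59.2 [ 0.5912 -0.0687  0.143 ] [-0.2544 -0.4204 -0.6689] [-179.965     0.0307  106.3228]
False
press 16.22 0.337 59.8 [ 0.5908 -0.0687  0.1253] [-3.271   0.6909  7.5157] [-179.8718   -0.0053  106.334 ]
held 16.37 0.339 59.8 [ 0.5908 -0.0687  0.1253] [-3.3099  0.1486  6.9429] [-179.8735   -0.0062  106.3303]
held 16.52 0.335 59.8 [ 0.5908 -0.0687  0.1253] [-2.7979 -0.1057  7.2641] [-179.8745   -0.0047  106.3326]
held 16.67 0.34 59.8 [ 0.5908 -0.0687  0.1254] [-3.0197  0.3935  7.2085] [-179.8772   -0.0033  106.3333]
held 16.82 0.338 59.8 [ 0.5908 -0.0687  0.1253] [-2.341  -0.1627  6.8801] [-179.8739   -0.0071  106.3317]
up 18.38 0.336 59.2 [ 0.5899 -0.0683  0.2388] [ 0.2838 -0.4531 -0.9698] [-179.7695   -0.0941  106.323 ]
over 20.74 0.337 59.2 [0.5027 0.1806 0.24  ] [-0.1659 -0.1714 -0.0493] [-179.8714   -0.0248  106.2855]
high 21.77 0.332 59.2 [0.503  0.1811 0.1707] [-0.1401  0.3729 -1.4641] [-179.9455   -0.0207  106.3267]
```

View pics/m3.png

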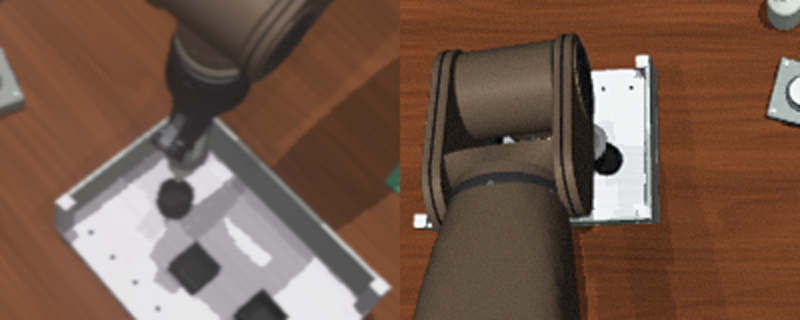

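The cartridge hangs upright above the round housing: nozzle near (180,170) in the left crop, housing at (175,197). The top camera is largely blocked by the arm. Now I'll measure the tip against the rim, and check for slip in the grip.

```bash
cat > f.py <<'E'
from d0 import *
from scipy.optimize import least_squares
for c,e in (("scene",1),("top",1)):
    im=r.get_image(c); P=cloud(im); M=im["cam_to_world"]
    for m in r.masks_of(c,"cartridge"):
        q=P[m["pixels"]]; q=q[~np.isnan(q[:,0])]
        if len(q) and np.hypot(*(np.median(q,0)[:2]-[.5025,.181]))<.06: print(c,"cartridge mask",round(m["conf"],2),len(q),np.median(q,0),q[:,2].min())
    Q=P.reshape(-1,3); Q=Q[np.hypot(Q[:,0]-.503,Q[:,1]-.181)<.035]
    h=Q[(Q[:,2]>.034)&(Q[:,2]<.042)]; (cx,cy),rad=cv2.minEnclosingCircle((h[:,:2]*1000).astype(np.float32))
    print(c,"rim encl",cx,cy,rad,"mid",(np.percentile(h,2,0)+np.percentile(h,98,0))/2,len(h))
    for a,b,R in ((.068,.083,.0045),(.083,.1,.0053),(.108,.138,.015),(.143,.153,.023)):
        k=Q[(Q[:,2]>a)&(Q[:,2]<b)]
        if len(k)<6: print(a,b,len(k)); continue
        s=least_squares(lambda p:np.hypot(k[:,0]-p[0],k[:,1]-p[1])-R,k[:,:2].mean(0)+(k[:,:2].mean(0)-M[:2,3])*.02,loss="soft_l1",f_scale=.001)
        print(" z",a,b,"n",len(k),"axis",s.x,"rms",np.sqrt(np.mean(s.fun**2)),"mean",k.mean(0))
    # collar / profile: radius from axis vs z
    d=np.hypot(Q[:,0]-.503,Q[:,1]-.181)
    print("  profile",[(round(z,3),int(((Q[:,2]>z)&(Q[:,2]<z+.004)).sum()),round(float(np.nanmax(np.r_[0,d[(Q[:,2]>z)&(Q[:,2]<z+.004)]])),3)) for z in np.arange(.05,.19,.004)])
E
python3 f.py
```

```text
scene cartridge mask 0.54 164 [0.5087 0.1941 0.1491] 0.08403748918264475
scene rim encl 503.5830383300781 181.8679656982422 20.228811264038086 mid [0.5034 0.1818 0.0376] 80
0.068 0.083 4
0.083 0.1 5
 z 0.108 0.138 n 48 axis [0.5037 0.1795] rms 0.000511972822635526 mean [0.5137 0.1873 0.1179]
 z 0.143 0.153 n 111 axis [0.5042 0.176 ] rms 0.0022572177142805455 mean [0.5076 0.1924 0.1489]
  profile [(np.float64(0.05), 0, 0.0), (np.float64(0.054), 0, 0.0), (np.float64(0.058), 0, 0.0), (np.float64(0.062), 0, 0.0), (np.float64(0.066), 0, 0.0), (np.float64(0.07), 0, 0.0), (np.float64(0.074), 2, 0.005), (np.float64(0.078), 1, 0.005), (np.float64(0.082), 4, 0.006), (np.float64(0.086), 1, 0.006), (np.float64(0.09), 1, 0.006), (np.float64(0.094), 0, 0.0), (np.float64(0.098), 0, 0.0), (np.float64(0.102), 0, 0.0), (np.float64(0.106), 3, 0.016), (np.float64(0.11), 10, 0.016), (np.float64(0.114), 11, 0.016), (np.float64(0.118), 10, 0.016), (np.float64(0.122), 10, 0.016), (np.float64(0.126), 4, 0.016), (np.float64(0.13), 0, 0.0), (np.float64(0.134), 0, 0.0), (np.float64(0.138), 0, 0.0), (np.float64(
[... 935 characters left out ...]
0.094), 0, 0.0), (np.float64(0.098), 0, 0.0), (np.float64(0.102), 0, 0.0), (np.float64(0.106), 0, 0.0), (np.float64(0.11), 2, 0.018), (np.float64(0.114), 0, 0.0), (np.float64(0.118), 0, 0.0), (np.float64(0.122), 0, 0.0), (np.float64(0.126), 0, 0.0), (np.float64(0.13), 0, 0.0), (np.float64(0.134), 0, 0.0), (np.float64(0.138), 0, 0.0), (np.float64(0.142), 7, 0.025), (np.float64(0.146), 31, 0.026), (np.float64(0.15), 34, 0.025), (np.float64(0.154), 3, 0.021), (np.float64(0.158), 5, 0.024), (np.float64(0.162), 4, 0.02), (np.float64(0.166), 4, 0.023), (np.float64(0.17), 4, 0.025), (np.float64(0.174), 2, 0.018), (np.float64(0.178), 0, 0.0), (np.float64(0.182), 0, 0.0), (np.float64(0.186), 0, 0.0)]
```

The collar top measures 0.149–0.150 m, which matches an unslipped grip, so the pad was pressed the full ~8 mm. The scene view puts the axis about 2 mm short in y. I'll correct that, descend and check from close.

```bash
cat > g.py <<'E'
from d0 import *
r.move_l([.5025,.1825,.170],rate=.03)
r.move_l([.5025,.1825,.1450],rate=.04); r.hold(.5); st("hover")
im=r.get_image("scene"); cv2.imwrite("pics/s4.png",cv2.resize(im["frame"][240:320,300:400],(800,640),interpolation=cv2.INTER_CUBIC)[:600])
P=cloud(im); Q=P.reshape(-1,3); Q=Q[np.hypot(Q[:,0]-.503,Q[:,1]-.181)<.035]
from scipy.optimize import least_squares
for a,b,R in ((.05,.075,.005),(.083,.113,.015)):
    k=Q[(Q[:,2]>a)&(Q[:,2]<b)]; M=im["cam_to_world"]
    if len(k)<3: print(len(k)); continue
    s=least_squares(lambda p:np.hypot(k[:,0]-p[0],k[:,1]-p[1])-R,k[:,:2].mean(0)+(k[:,:2].mean(0)-M[:2,3])*.02,loss="soft_l1",f_scale=.001)
    print(a,len(k),s.x,k.mean(0))
h=Q[(Q[:,2]>.034)&(Q[:,2]<.042)]; print("rim",cv2.minEnclosingCircle((h[:,:2]*1000).astype(np.float32)))
k=Q[np.abs(Q[:,2]-.1245)<.004]; print("collar z",np.median(k[:,2]),len(k))
p=P[200:260,220:280].reshape(-1,3); p=p[np.hypot(p[:,0]-.591,p[:,1]+.068)<.015]; print("pad z",np.nanmedian(p[:,2]))
E
python3 g.py
```

```text
hover 23.99 0.336 59.2 [0.5025 0.1825 0.1451] [ 0.0411  1.0251 -1.7278] [-179.88     -0.0296  106.3241]
0.05 9 [0.5032 0.1814] [0.5068 0.1838 0.0571]
0.083 42 [0.5033 0.1811] [0.5138 0.1883 0.0926]
rim ((504.09539794921875, 182.62112426757812), 19.641185760498047)
collar z 0.12429918515629634 92
pad z 0.037587883085360985
```

View pics/s4.png

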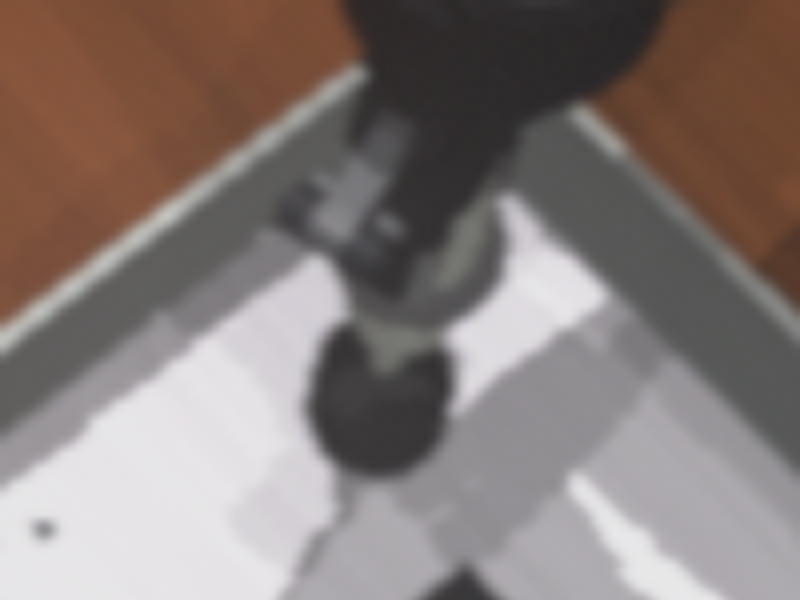

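The close-up shows the nozzle tip at about crop px (385,370), hovering over the round housing at (380,400). The fitted axis (503.2, 181.4) mm is within about 1.5 mm of the rim centre. The tip is about 10.5 mm above the rim, and the pad is back at 37.6 mm.

```bash
python3 -c "
from cell import r
r.hold(.5); print(r.hand_in())"
```

```text
the job is handed in; nothing more can be done
None
```

I handed the job in with the wide cartridge still gripped and upright, about 1.5 mm off the round housing's centre and about 10 mm above its rim; before that I pressed the pad to about its full 8 mm depth and held it 0.6 s, as estimated from arm height and force since the pad joint isn't readable, and no verdict came back.

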